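# Push the steel roller up the inspection ramp and hold it against the sprung stop

### The job

Using only the fingertips, gently push the steel roller that lies at the foot of the ramp up the slope in one steady push, without letting it run back down, until it presses the sprung plate of the stop clearly in (about half its travel), and finish while holding it there, still pushing, so that the gauge can be read. Do not grip the roller or lift it off the ramp, and leave the other things on the bench where they are.

Things in the scene. Friction and masses are not known exactly. Their poses are not given: they have to be found in the camera images.
- ramp: A fixed aluminium ramp on a grey base, 290 mm long, 100 mm wide; it rises at 0.14 rad (8 degrees) along its x axis (origin: underside, on the bench; x points level, uphill; z up). Running surface 22 mm above the bench at the low end and 60 mm at the high end. A lip 10 mm high (and 12 mm long) closes the low end; two guide strips 7 mm high, 68 mm apart, run along both sides.
- ramp_foot (a point): Point on the ramp's running surface, mid-width, at the inner face of the low lip. Its x axis points up the slope along the surface, y across the ramp, z square to the surface. The surface runs 270 mm uphill from here.
- roller: The smooth oiled steel roller: a body 44 mm in diameter and 50 mm long with a stub axle 20 mm in diameter and 10 mm long at each end (70 mm in all), about 0.6 kg, free to roll. Origin at its centre; its y axis is the axle and lies across the ramp. At the start it lies on the running surface, against the low lip; let go on the slope it rolls back down.
- stop: The fixed stop: a bridge of two dark posts, 106 mm high, 124 mm apart, standing astride the ramp, with a blue crossbar (z 70 to 106 mm above the bench) whose near face is 23 mm uphill of the plate's face at rest. It stands at differing places along the ramp. Origin on the bench, under the face of the plate at rest; x points uphill, level. A small dial gauge with a white face sits on the uphill side of the crossbar.
- stop_face (a point): Centre of the downhill face of the stop's plate when it is not pressed, 80 mm above the bench. The plate (56 mm wide, 36 mm high, 8 mm thick) faces down the ramp; the face is upright. The point is fixed and does not move with the plate.
- plate (a joint): How far the stop's sprung steel plate is pressed in uphill (level, along the stop's x), in m: 0 free, 0.012 fully in. The spring takes 1 N to start and 250 N/m more (2.5 N half-way in).
- sleeve_tall: Bystander: dark steel tube standing beside the ramp, 50 mm in diameter, 55 mm high. Origin at the centre of its underside.
- sleeve_short: Bystander: bright steel ring lying beside the ramp, 60 mm in diameter, 28 mm high. Origin at the centre of its underside.
- gauge_block: Bystander: steel block 35 x 60 x 30 mm beside the ramp. Origin at the centre of its underside.
- wrench: Bystander: wrench lying flat on the right of the bench.
- screwdriver: Bystander: yellow-handled screwdriver lying on the left of the bench.
- oil: Bystander: white oil bottle, 56 mm in diameter, 130 mm high, on the left of the bench. Origin at the centre of its underside.
- casting: Bystander: heavy dark cast housing, an open cylinder 150 mm high on a 150 mm square flange, far right. Origin at the centre of its underside.

How it is judged:
On the way:
1. the roller has been pushed well up the ramp, resting on it (x of roller in the frame of ramp_foot above 0.09 m and z of roller in the frame of ramp_foot below 0.027 m), for 0.1 s.
At the end, for the whole second after the job is handed in: The roller lies on the ramp (its centre 19 to 25 mm off the surface), its axle across the ramp within 0.12 rad, still, and presses the stop's plate in by more than 3 mm of its 12 mm; the fingers are still pushing on the roller and do not touch the stop (value of joint plate above 0.003 m and contact force between roller and stop above 0.5 N and contact force between the fingers and roller above 0.3 N and contact force between the fingers and stop below 0.5 N and z of roller in the frame of ramp_foot between 0.019 and 0.025 m and angle between the y axis of roller and the y axis of ramp_foot, either way round below 0.12 rad and linear speed of roller below 0.015 m/s); the arm keeps its last pose, push and grip.
It fails at once if the roller is lifted off the ramp or leaves it (centre more than 30 mm off the surface) (z of roller in the frame of ramp_foot above 0.03 m or z of roller in the frame of ramp_foot below 0.012 m).
It fails at once if the roller runs away or back down (faster than 0.35 m/s) (linear speed of roller above 0.35 m/s).
It fails at once if the roller is gripped or rammed (more than 30 N from the fingers) (contact force between the fingers and roller above 30 N).
It fails at once if a bystander is disturbed (moved more than 15 mm) (distance of any of sleeve_tall, sleeve_short, gauge_block, wrench, screwdriver, oil, casting from where it was at the start of the episode above 0.015 m).
It also fails if it takes over 38 s, if anything falls off the work surface, if the arm or the gripper's body presses on something with over 40 N, if the wrist force passes 120 N, or if a joint passes its speed limit or range.

### The arm

A 7-joint arm with a two-finger parallel gripper is mounted at the origin on the work surface. World frame = base frame: x ahead of the robot, y to its left, z up, the work surface at z = 0. Lengths are in m, angles in rad, forces in N, time in s.
With the tool pointing down it reaches from about 0.425 to 0.875 m from the base axis. Payload 8.4 kg.
Tool frame: the origin (TCP) lies between the finger pads; the fingertips stand 17 mm ahead of it and the grasp point (between the pads) lies 2 mm behind it (bot.tip_reach is the z of the fingertips in the tool frame, in m); z points along the fingers, y is the direction in which the jaws open and shut (so a half turn about z gives the same grasp; the last joint's range is limited). The gripper opens to 85 mm and grips with 20 to 120 N. Pads are 22 mm wide; open, the fingers measure 114 mm over their backs; the gripper's body (76 mm by 85 mm) begins 54 mm behind the grasp point. The pads swing forward as they close: fully open they stand 13 mm farther back than shut.
Start: joints at [-1.326, 0.333, 0.04, 1.465, -0.013, 1.343, -0.059], TCP at [0.219, 0.612, 0.248] pointing down, gripper open.
Joint ranges: [-2.58, 2.58], [-0.38, 2.09], [-1.3, 1.39], [0.25, 2.4], [-1.5, 4.64], [0.08, 2.09], [-2.65, 2.65]. Speed limits (rad/s): [2.22, 2.22, 2.79, 2.79, 3.14, 3.14, 3.14].

### API

Orientations are given as a unit quaternion [w, x, y, z].
In Python, from plant import readout, get_image, bot, nets gives the robot as it stands.
- The arm moves only by the tool apply_moves, never from a script. Its arguments are lists of equal length, an entry for each row: "translation": the shift along the tool's x, y, z in m, a list of three; "angular": the turn, a rotation vector about the tool's x, y, z in rad, a list of three; "grip": the closure, from 0 (fully open) to 1 (shut). In form: {"translation": [[x, y, z], ...], "angular": [[ax, ay, az], ...], "grip": [grip, ...]}. A call has 1 to 5 rows; each row is the pose to reach, as a shift and turn from the pose measured when the call began, along the tool's axes at that moment; what a row does not reach only later rows make up. A row lasts 1/8 s, in which the tool goes at most 62.5 mm and 10.7 degrees, less where a joint would pass 70% of its speed; a pose out of reach is approached as far as the arm can. A call with a gripper value outside its range is refused whole. The fingers move at their own pace and stop on an object; "newtons" is the grip in N (left out, the last holds). Time passes only in rows, so rows that repeat a pose let the fingers close. It gives the time, the measured TCP pose, the force and the opening at its end, in the units of the state.
- readout.state(): the state, without advancing time (a new reading comes with each control period).
- get_image(name): name is "scene" or "top" or "wrist"; returns a dict with "image" (480x640x3 uint8, red, green, blue), "intrinsics" (3x3 intrinsics, pixels), "rvec" (rotation vector, rad) and "tvec" (3), from world to camera coordinates, as OpenCV has them. Camera axes: x right, y down, z forward; pixel columns grow to the right and rows downward; lengths in m; the calibration is good to about 2 mm. A picture is of the moment at which its call begins. There is no depth.
- bot.sign_off(): hands the job in, once; it reports no verdict.
Trained networks look in a picture, given as the dict that the camera call returned (one of the last four; its "shot" number tells which), for a name from the list of things; names that differ only in an ending like _2 or _b are one class to them, and where a whole thing is asked for, a point or a joint stands for the part that bears it (a point fixed in the world has none). Each returns a list of dicts, best first, with "conf" (0 to 1); they miss things now and then, are a little off and sometimes report something else, mostly with a low value. They report only what shows in the picture. A call takes as long as a camera call.
- nets.search_frame(label, picture): "point" ([column, row] in pixels, amid what is visible of it).
- nets.mark_of(label, picture): "point" ([column, row] in pixels: a listed point, or the origin of a listed thing).
The state is a dict: "time_s": time; "q": joint angles; "dq": joint speeds; "joint_efforts": joint torques, N m; "tool_pos": TCP position; "orientation": TCP orientation; "force": force on the tool from outside, world axes, zero at the start; "moment": the same for the moment, N m; "finger_gap": finger opening in m.
Only numpy, scipy, OpenCV 4.12 (cv2) and the standard library are available. Lean on these libraries where they do the work, as an engineer would, in place of code of your own. Each camera call takes 0.05 s, during which the arm holds its last target.

## Working session

There is one attempt and no reset: what is moved stays moved. The work goes in short steps, Python scripts to look and compute and a tool call to move; the robot and the scene stay as the last step left them, time stands still between calls to the robot, and variables do not carry over. Pictures are saved under pics/ and viewed, and the job is handed in when it is done.

Besides the shell and the picture viewer there is one more tool, called after "Call:" in YAML: its name, and indented under it one key for each argument. apply_moves: Moves the arm, as the interface text tells. Its arguments: {"type":"object","properties":{"translation":{"type":"array"},"angular":{"type":"array"},"grip":{"type":"array"},"newtons":{"type":"number"}},"required":["translation","angular","grip"]}

```bash
ls; mkdir -p pics; cat > h.py <<'E'
import numpy as np, cv2
from plant import readout, get_image, bot, nets
def shot(n,f=None):
    p=get_image(n)
    if f: cv2.imwrite('pics/'+f,cv2.cvtColor(p['image'],cv2.COLOR_RGB2BGR))
    return p
def ray(p,uv):
    R=cv2.Rodrigues(np.array(p['rvec'],float))[0];t=np.array(p['tvec'],float).ravel()
    d=R.T@np.linalg.inv(np.array(p['intrinsics']))@np.array([uv[0],uv[1],1.]);c=-R.T@t
    return c,d
def atz(p,uv,z):
    c,d=ray(p,uv); return c+d*(z-c[2])/d[2]
def proj(p,X):
    return cv2.projectPoints(np.array(X,float).reshape(-1,1,3),np.array(p['rvec'],float),np.array(p['tvec'],float),np.array(p['intrinsics'],float),None)[0].reshape(-1,2)
def tri(a,ua,b,ub):
    A=[];y=[]
    for p,u in((a,ua),(b,ub)):
        c,d=ray(p,u);d=d/np.linalg.norm(d);M=np.eye(3)-np.outer(d,d);A.append(M);y.append(M@c)
    return np.linalg.lstsq(np.vstack(A),np.hstack(y),rcond=None)[0]
E
python3 - <<'E'
from h import *
np.set_printoptions(precision=4,suppress=True)
print(readout.state())
a=shot('scene','s0.png');b=shot('top','t0.png')
for l in ['roller','ramp','ramp_foot','stop','stop_face','sleeve_tall','sleeve_short','gauge_block']:
    ma=nets.mark_of(l,a);mb=nets.mark_of(l,b)
    print(l,[(m['point'],round(m['conf'],2)) for m in ma[:2]],[(m['point'],round(m['conf'],2)) for m in mb[:2]])
    if ma and mb: print('   tri',tri(a,ma[0]['point'],b,mb[0]['point']))
E
```

```text
pics
{'time_s': 0.0, 'q': array([-1.3262,  0.3339,  0.0399,  1.4663, -0.0134,  1.3433, -0.0585]), 'dq': array([ 0.0004, -0.0002, -0.0001, -0.    , -0.0002,  0.0001,  0.0016]), 'joint_efforts': array([ -0.    , -65.8538,   1.3653, -40.5577,   0.0167,   0.0121,
        -0.    ]), 'tool_pos': array([0.219 , 0.6115, 0.2474]), 'orientation': array([-0.0001,  0.1711,  0.9853, -0.0008]), 'force': array([-0.571 , -0.2331,  0.4845]), 'moment': array([-0.0501, -0.0143, -0.0292]), 'finger_gap': 0.08562013265697754}
roller [([267.9, 207.7], 0.58), ([290.9, 261.7], 0.16)] [([391.1, 219.9], 0.74)]
   tri [ 0.5803 -0.1776  0.0434]
ramp [([293.5, 258.3], 0.87)] [([330.5, 211.4], 0.73)]
   tri [ 0.6135 -0.0351  0.0082]
ramp_foot [([266.3, 213.0], 0.71)] [([392.7, 226.4], 0.75), ([333.2, 213.4], 0.47)]
   tri [ 0.5737 -0.1888  0.0134]
stop [([303.5, 275.1], 0.91), ([294.6, 263.2], 0.47)] [([317.7, 211.8], 0.96)]
   tri [ 0.6165 -0.0011 -0.0155]
stop_face [([299.3, 246.2], 0.65)] [([315.3, 204.8], 0.86)]
   tri [ 0.6173 -0.0009  0.0752]
sleeve_tall [([332.7, 231.9], 0.69)] [([339.7, 264.6], 0.79)]
   tri [ 0.4813 -0.0553 -0.0084]
sleeve_short [([369.0, 258.3], 0.96), ([333.9, 232.2], 0.73)] [([289.5, 266.2], 0.63), ([483.1, 203.1], 0.49)]
   tri [ 0.479   0.0677 -0.0013]
gauge_block [([234.6, 270.0], 0.93)] [([355.9, 169.9], 0.93)]
   tri [ 0.7253 -0.1026 -0.0074]
```

View pics/s0.png

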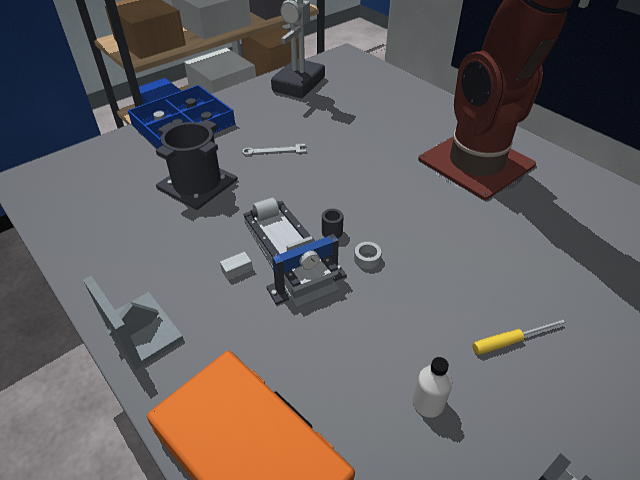

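View pics/t0.png

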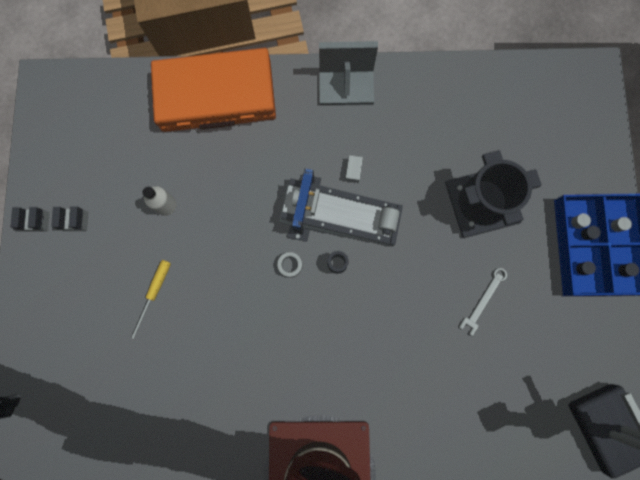

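The scene picture shows the roller at about (267,208), the stop's bridge around (305,258), and the sleeves and block beside the ramp. In the top picture the roller is at (391,220) and the stop at (303,205). The triangulated points fit the given sizes and heights. Next I move over to the ramp for a closer look.

```bash
cat >> h.py <<'E'
from scipy.spatial.transform import Rotation as Ro
np.set_printoptions(precision=4,suppress=True)
def cur():
    s=readout.state();q=np.array(s['orientation']);return s,np.array(s['tool_pos']),Ro.from_quat(q[[1,2,3,0]])
def down(yaw): # tool y axis at world angle yaw, z down
    y=np.array([np.cos(yaw),np.sin(yaw),0]);z=np.array([0,0,-1.]);x=np.cross(y,z)
    return Ro.from_matrix(np.c_[x,y,z])
def delta(P,yaw,base=None):
    s,p,R=cur()
    if base: p,R=base
    return R.inv().apply(np.array(P)-p),(R.inv()*down(yaw)).as_rotvec()
E
python3 - <<'E'
from h import *
s,p,R=cur()
print(R.as_matrix())
r=.65;base=None
for c in range(4):
    for k in range(1,6):
        f=(c*5+k)/17; f=min(f,1)
        az=np.radians(70.3+f*(-17-70.3)); rr=.65+f*(.6-.65); yaw=np.radians(70.3+f*(-12-70.3));z=.25+.05*f
        d=delta([rr*np.cos(az),rr*np.sin(az),z],yaw,base); print(c,k,d[0],d[1])
    base=(np.array([rr*np.cos(az),rr*np.sin(az),z]),down(yaw))
E
```

```text
[[-0.9415  0.337  -0.    ]
 [ 0.337   0.9415 -0.    ]
 [ 0.     -0.     -1.    ]]
0 1 [-0.058  -0.0055 -0.0046] [-0.     -0.      0.0846]
0 2 [-0.1149 -0.0162 -0.0076] [-0.     -0.      0.1691]
0 3 [-0.1704 -0.0318 -0.0105] [-0.     -0.      0.2536]
0 4 [-0.224  -0.0523 -0.0135] [-0.     -0.      0.3381]
0 5 [-0.2753 -0.0774 -0.0164] [-0.0001 -0.      0.4225]
1 1 [-0.0564 -0.0069 -0.0029] [0.     0.     0.0845]
1 2 [-0.1118 -0.0188 -0.0059] [0.    0.    0.169]
1 3 [-0.1656 -0.0356 -0.0088] [0.     0.     0.2535]
1 4 [-0.2174 -0.057  -0.0118] [0.    0.    0.338]
1 5 [-0.2669 -0.0829 -0.0147] [0.     0.     0.4225]
2 1 [-0.0549 -0.0082 -0.0029] [0.     0.     0.0845]
2 2 [-0.1086 -0.0213 -0.0059] [0.    0.    0.169]
2 3 [-0.1607 -0.0391 -0.0088] [0.     0.     0.2535]
2 4 [-0.2108 -0.0614 -0.0118] [0.    0.    0.338]
2 5 [-0.2584 -0.0879 -0.0147] [0.     0.     0.4225]
3 1 [-0.0534 -0.0095 -0.0029] [0.     0.     0.0845]
3 2 [-0.1055 -0.0237 -0.0059] [0.    0.    0.169]
3 3 [-0.1055 -0.0237 -0.0059] [0.    0.    0.169]
3 4 [-0.1055 -0.0237 -0.0059] [0.    0.    0.169]
3 5 [-0.1055 -0.0237 -0.0059] [0.    0.    0.169]
```

Call:
apply_moves:
  translation:
    - [-0.058,-0.006,-0.005]
    - [-0.115,-0.016,-0.008]
    - [-0.17,-0.032,-0.011]
    - [-0.224,-0.052,-0.014]
    - [-0.275,-0.077,-0.017]
  angular:
    - [0,0,0.085]
    - [0,0,0.17]
    - [0,0,0.254]
    - [0,0,0.338]
    - [0,0,0.422]
  grip: [0.75,0.75,0.75,0.75,0.75]
  newtons: 40

```text
time_s: 1.52
tool_pos: [0.4535, 0.4454, 0.2655]
orientation: [0.0, 0.375, 0.927, 0.0]
force: [1.2, -0.0, 0.3]
finger_gap: 0.0209
```

Call:
apply_moves:
  translation:
    - [-0.056,-0.007,-0.003]
    - [-0.112,-0.019,-0.006]
    - [-0.166,-0.036,-0.009]
    - [-0.217,-0.057,-0.012]
    - [-0.267,-0.083,-0.015]
  angular:
    - [0,0,0.085]
    - [0,0,0.17]
    - [0,0,0.254]
    - [0,0,0.338]
    - [0,0,0.422]
  grip: [0.75,0.75,0.75,0.75,0.75]

```text
time_s: 2.15
tool_pos: [0.5883, 0.1985, 0.2805]
orientation: [0.0, 0.562, 0.827, 0.0]
force: [-0.6, -1.0, 0.3]
finger_gap: 0.0214
```

Call:
apply_moves:
  translation:
    - [-0.055,-0.008,-0.003]
    - [-0.109,-0.021,-0.006]
    - [-0.161,-0.039,-0.009]
    - [-0.211,-0.061,-0.012]
    - [-0.258,-0.088,-0.015]
  angular:
    - [0,0,0.085]
    - [0,0,0.17]
    - [0,0,0.254]
    - [0,0,0.338]
    - [0,0,0.422]
  grip: [0.75,0.75,0.75,0.75,0.75]

```text
time_s: 2.78
tool_pos: [0.6015, -0.0755, 0.2957]
orientation: [0.0, 0.724, 0.69, 0.0]
force: [-0.1, 0.1, 0.3]
finger_gap: 0.0217
```

```bash
python3 - <<'E'
from h import *
s,p,R=cur(); print(s['time_s'],p,R.as_matrix(),s['finger_gap'],s['force'],s['q'],bot.tip_reach)
a=shot('wrist','w1.png')
print(ray(a,(320,240)))
for l in ['roller','ramp_foot','stop_face']: print(l,nets.mark_of(l,a))
print(delta([.565,-.18,.3],np.radians(-12)))
E
```

```text
2.775 [ 0.6015 -0.0755  0.2957] [[ 0.0473  0.9989  0.0009]
 [ 0.9989 -0.0473  0.0002]
 [ 0.0002  0.0009 -1.    ]] 0.021719907037491895 [-0.083   0.0822  0.2535] [-0.4643  0.2476  0.6313  1.5326 -0.1474  1.4085  0.1288] 0.017
(array([ 0.6055, -0.0094,  0.4207]), array([-0.0115, -0.2483, -0.9687]))
roller [{'point': [307.3, 293.9], 'conf': 0.55}]
ramp_foot []
stop_face [{'point': [334.9, 142.5], 'conf': 0.78}]
(array([-0.1066, -0.0315, -0.0043]), array([ 0.0011, -0.0007,  0.1627]))
```

View pics/w1.png

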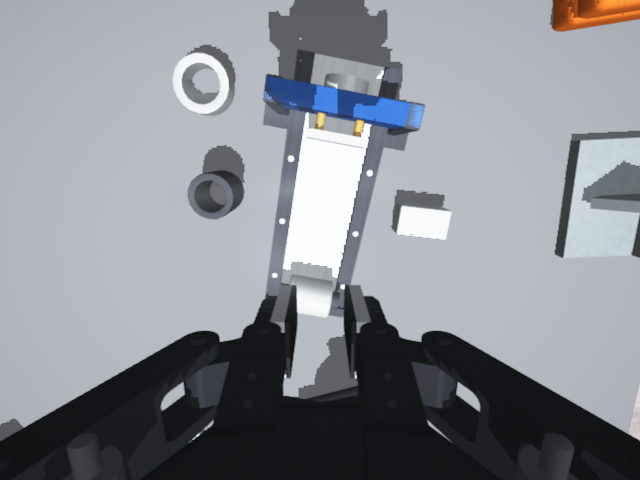

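Call:
apply_moves:
  translation:
    - [-0.053,-0.016,-0.004]
    - [-0.108,-0.032,-0.008]
    - [-0.15,-0.036,-0.014]
    - [-0.15,-0.036,-0.014]
  angular:
    - [0,0,0.08]
    - [0,0,0.162]
    - [0,0,0.162]
    - [0,0,0.162]
  grip: [0.75,0.75,0.75,0.75]

```text
time_s: 3.48
tool_pos: [0.5578, -0.2257, 0.3103]
orientation: [0.001, 0.778, 0.628, 0.001]
force: [0.0, -0.1, -0.3]
finger_gap: 0.0213
```

```bash
python3 - <<'E'
from h import *
s,p,R=cur(); print(s['time_s'],p,R.as_matrix())
a=shot('wrist','w2.png');b=shot('scene');t=shot('top')
for l in ['roller','ramp_foot','stop_face']:
    ms=[nets.mark_of(l,x)[:1] for x in(a,b,t)]; print(l,ms)
    for i,j in((0,1),(0,2),(1,2)):
        if ms[i] and ms[j]: print('  ',i,j,tri((a,b,t)[i],ms[i][0]['point'],(a,b,t)[j],ms[j][0]['point']))
    z={'roller':.0477,'ramp_foot':.0237,'stop_face':.08}[l]
    for i in range(3):
        if ms[i]: print('  z',i,atz((a,b,t)[i],ms[i][0]['point'],z))
E
```

```text
3.475 [ 0.5578 -0.2257  0.3103] [[ 0.2106  0.9776  0.0019]
 [ 0.9776 -0.2106 -0.0005]
 [-0.0001  0.002  -1.    ]]
roller [[{'point': [328.2, 158.8], 'conf': 0.87}], [{'point': [267.2, 206.6], 'conf': 0.8}], [{'point': [388.3, 218.7], 'conf': 0.84}]]
   0 1 [ 0.5803 -0.1703  0.0501]
   0 2 [ 0.5796 -0.1696  0.0807]
   1 2 [ 0.5832 -0.1715  0.0519]
  z 0 [ 0.5803 -0.1703  0.0477]
  z 1 [ 0.579  -0.1727  0.0477]
  z 2 [ 0.5864 -0.1743  0.0477]
ramp_foot [[{'point': [330.3, 175.0], 'conf': 0.81}], [{'point': [263.4, 211.9], 'conf': 0.89}], [{'point': [392.6, 222.6], 'conf': 0.58}]]
   0 1 [ 0.5797 -0.19    0.0195]
   0 2 [ 0.5798 -0.1879  0.0303]
   1 2 [ 0.5817 -0.1878  0.0222]
  z 0 [ 0.5794 -0.1896  0.0237]
  z 1 [ 0.5825 -0.1862  0.0237]
  z 2 [ 0.5816 -0.1877  0.0237]
stop_face [[], [{'point': [298.6, 248.9], 'conf': 0.78}], [{'point': [317.0, 201.7], 'conf': 0.65}]]
   1 2 [ 0.6231 -0.0023  0.071 ]
  z 1 [0.6267 0.0069 0.08  ]
  z 2 [ 0.6227 -0.0042  0.08  ]
```

View pics/w2.png

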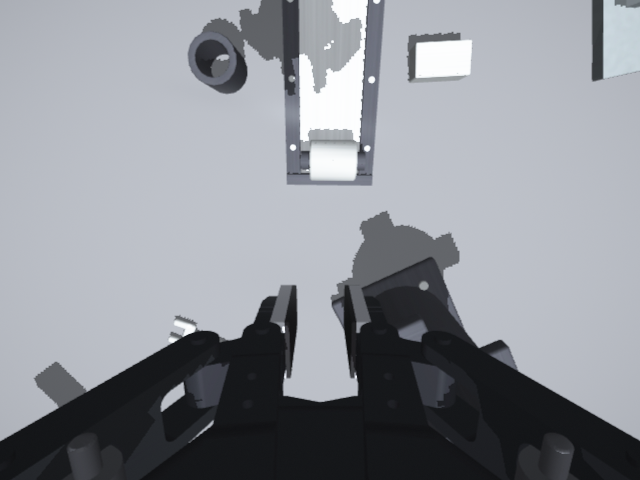

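Both wrist pictures show the ramp running nearly straight up the image. The roller is at (330,160) in the second one, and the casting's flange corner shows at (435,260), right of the fingers. Next I get the ramp's yaw from the screw midpoints and find the casting.

```bash
python3 - <<'E'
from h import *
a=shot('wrist')
F=np.array([.5795,-.189])
for uv in [(329.5,147.5),(331.5,78.5),(333,1),(329.5,180)]:
    z=.03
    for _ in range(6):
        P=atz(a,uv,z); d=np.linalg.norm(P[:2]-F)
        z=.0237+.007+.14*np.dot(P[:2]-F,[.2,.98])
    print(uv,P,d)
for uv in [(435,260),(335,300),(466,336),(427,205)]: print(uv,atz(a,uv,.012))
b=shot('scene');t=shot('top')
m=nets.mark_of('casting',b)[0],nets.mark_of('casting',t)[0];print(m,tri(b,m[0]['point'],t,m[1]['point']))
for x,mm in((b,m[0]),(t,m[1])):print(atz(x,mm['point'],0))
E
```

```text
(329.5, 147.5) [ 0.5847 -0.1556  0.0354] 0.03384495334506191
(331.5, 78.5) [ 0.6003 -0.0883  0.0451] 0.10284784816610065
(333, 1) [ 0.6146 -0.0232  0.0544] 0.16950084618668368
(329.5, 180) [ 0.5776 -0.1912  0.0303] 0.0029183061248049605
(435, 260) [ 0.6912 -0.3211  0.012 ]
(335, 300) [ 0.5534 -0.3494  0.012 ]
(466, 336) [ 0.7198 -0.4397  0.012 ]
(427, 205) [ 0.6901 -0.2477  0.012 ]Traceback (most recent call last):
  File "<stdin>", line 12, in <module>
IndexError: list index out of range
```

```bash
python3 - <<'E'
from h import *
s,p,R=cur();print(s['time_s'],p,s['force'])
for z in(.1,.055): print(delta([.5725,-.219,z],-.22))
E
```

```text
4.325 [ 0.5584 -0.2232  0.3097] [-0.3355  0.5896  0.509 ]
(array([0.0068, 0.0127, 0.2097]), array([ 0.0011, -0.0008,  0.0111]))
(array([0.0068, 0.0126, 0.2547]), array([ 0.0011, -0.0008,  0.0111]))
```

Call:
apply_moves:
  translation:
    - [0.006,0.013,0.05]
    - [0.006,0.013,0.1]
    - [0.006,0.013,0.15]
    - [0.006,0.013,0.19]
    - [0.006,0.013,0.19]
  angular:
    - [0,0,0.01]
    - [0,0,0.01]
    - [0,0,0.01]
    - [0,0,0.01]
    - [0,0,0.01]
  grip: [0.75,0.75,0.75,0.75,0.75]

```text
time_s: 4.95
tool_pos: [0.5707, -0.2192, 0.1171]
orientation: [-0.002, 0.78, 0.626, -0.001]
force: [0.0, -0.3, 0.7]
finger_gap: 0.0213
```

```bash
python3 - <<'E'
from h import *
a=shot('wrist','w3.png');s,p,R=cur();print(s['time_s'],p,s['force'],R.as_matrix())
print(nets.mark_of('roller',a)[:1], atz(a,nets.mark_of('roller',a)[0]['point'],.048))
print(delta([.5725,-.219,.055],-.22))
b=shot('scene');i=b['image'][170:320,200:400];cv2.imwrite('pics/s3.png',cv2.resize(i,(800,600),interpolation=cv2.INTER_CUBIC)[:,:,::-1])
E
```

```text
5.0 [ 0.5721 -0.22    0.1195] [0.2801 0.6089 0.2089] [[ 0.2174  0.9761 -0.0007]
 [ 0.9761 -0.2174  0.0006]
 [ 0.0004 -0.0008 -1.    ]]
[{'point': [322.2, 181.9], 'conf': 0.97}] [ 0.5834 -0.1706  0.048 ]
(array([ 0.0012, -0.0017,  0.0667]), array([ 0.0035, -0.0006,  0.001 ]))
```

View pics/w3.png

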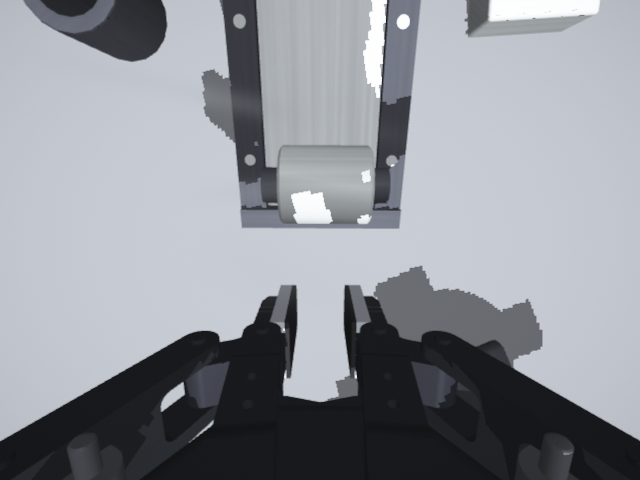

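View pics/s3.png

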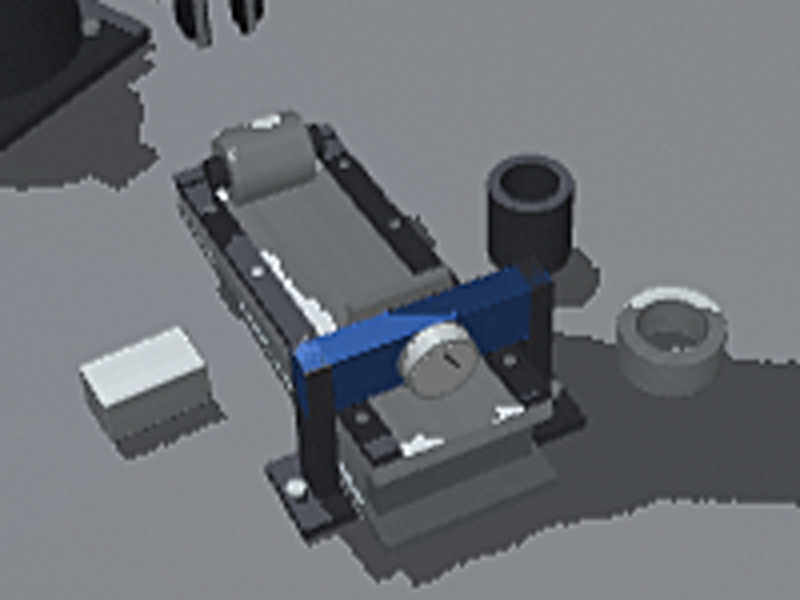

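The wrist view shows the jaws centred on the ramp (middle at column 320), the ramp's sides square to the tool, and the roller at (327,184). I go straight down behind it.

Call:
apply_moves:
  translation:
    - [0,0,0.03]
    - [0,0,0.055]
    - [0,0,0.065]
    - [0,0,0.065]
  angular:
    - [0,0,0]
    - [0,0,0]
    - [0,0,0]
    - [0,0,0]
  grip: [0.75,0.75,0.75,0.75]

```text
time_s: 5.65
tool_pos: [0.5744, -0.2207, 0.0577]
orientation: [0.002, 0.78, 0.626, 0.002]
force: [-0.3, 0.1, -0.4]
finger_gap: 0.0215
```

```bash
python3 - <<'E'
from h import *
a=shot('wrist','w4.png');s,p,R=cur();print(s['time_s'],p,s['force'],R.as_matrix())
b=shot('scene');i=b['image'][170:320,200:400];cv2.imwrite('pics/s4.png',cv2.resize(i,(800,600),interpolation=cv2.INTER_CUBIC)[:,:,::-1])
E
```

```text
5.7 [ 0.5747 -0.2208  0.0582] [ 0.7612  0.3348 -0.863 ] [[ 0.2173  0.9761  0.0056]
 [ 0.9761 -0.2173 -0.0005]
 [ 0.0007  0.0055 -1.    ]]
```

View pics/w4.png

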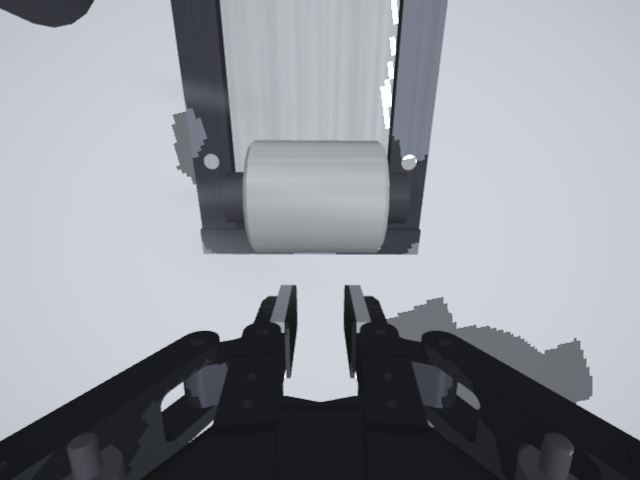

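View pics/s4.png

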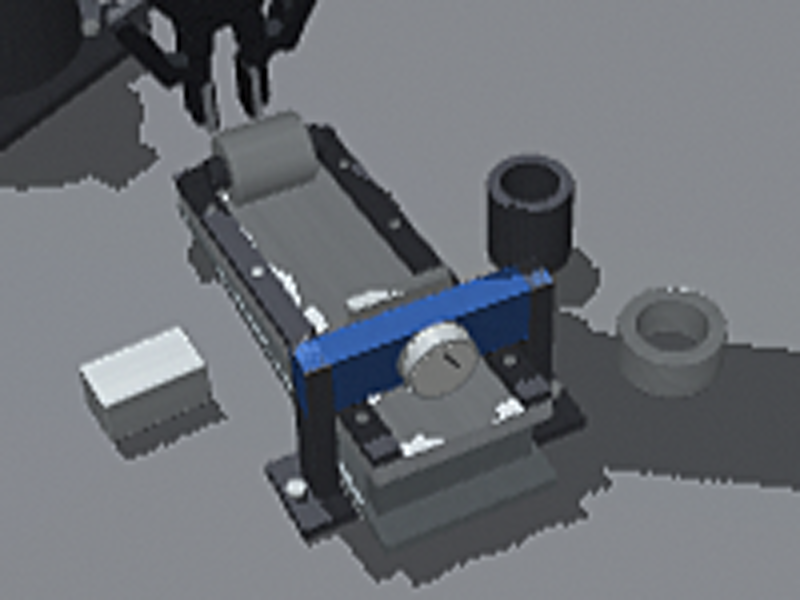

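Fingers are behind the roller, about 15 mm short of it and 2–3 mm right of the ramp's middle. I'll correct sideways, go slightly lower, and close in gently.

Call:
apply_moves:
  translation:
    - [0.002,-0.001,0.001]
    - [0.004,-0.002,0.002]
    - [0.006,-0.002,0.003]
    - [0.009,-0.002,0.003]
    - [0.012,-0.002,0.003]
  angular:
    - [0,0,0]
    - [0,0,0]
    - [0,0,0]
    - [0,0,0]
    - [0,0,0]
  grip: [0.75,0.75,0.75,0.75,0.75]

```text
time_s: 6.38
tool_pos: [0.5756, -0.2085, 0.0554]
orientation: [0.002, 0.78, 0.626, 0.002]
force: [0.3, -0.9, 0.4]
finger_gap: 0.0213
```

Call:
apply_moves:
  translation:
    - [0.003,0,0]
    - [0.006,0,0]
    - [0.009,0,0]
    - [0.012,0,-0.001]
    - [0.015,0,-0.001]
  angular:
    - [0,0,0]
    - [0,0,0]
    - [0,0,0]
    - [0,0,0]
    - [0,0,0]
  grip: [0.75,0.75,0.75,0.75,0.75]

```text
time_s: 7.0
tool_pos: [0.579, -0.1938, 0.0565]
orientation: [0.002, 0.78, 0.626, 0.002]
force: [-0.2, -2.7, 1.3]
finger_gap: 0.0212
```

```bash
python3 - <<'E'
from h import *
a=shot('wrist','w5.png');s,p,R=cur();print(s['time_s'],p,s['force'],R.as_matrix())
E
```

```text
7.05 [ 0.5791 -0.1931  0.0564] [ 0.2357 -0.9869  1.1754] [[ 0.2168  0.9762  0.0062]
 [ 0.9762 -0.2168 -0.0002]
 [ 0.0012  0.0061 -1.    ]]
```

View pics/w5.png

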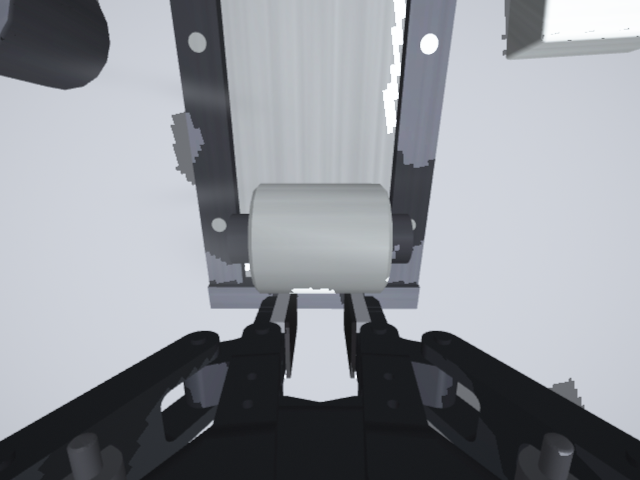

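Contact is made and the roller is just off the lip, square to the ramp. Now the steady push up the slope, rising 0.14 mm per mm.

Call:
apply_moves:
  translation:
    - [0.005,0,-0.0007]
    - [0.01,-0.0005,-0.0014]
    - [0.015,-0.001,-0.0021]
    - [0.02,-0.001,-0.0028]
    - [0.025,-0.001,-0.0035]
  angular:
    - [0,0,0]
    - [0,0,0]
    - [0,0,0]
    - [0,0,0]
    - [0,0,0]
  grip: [0.75,0.75,0.75,0.75,0.75]

```text
time_s: 7.68
tool_pos: [0.5836, -0.1681, 0.06]
orientation: [0.002, 0.78, 0.626, 0.002]
force: [-0.8, -2.0, 1.4]
finger_gap: 0.0212
```

Call:
apply_moves:
  translation:
    - [0.005,0,-0.0007]
    - [0.01,0,-0.0014]
    - [0.015,0,-0.0021]
    - [0.02,0,-0.0028]
    - [0.025,0,-0.0035]
  angular:
    - [0,0,0]
    - [0,0,0]
    - [0,0,0]
    - [0,0,0]
    - [0,0,0]
  grip: [0.75,0.75,0.75,0.75,0.75]

```text
time_s: 8.3
tool_pos: [0.5891, -0.1434, 0.0635]
orientation: [0.002, 0.78, 0.626, 0.002]
force: [0.0, -2.1, 0.6]
finger_gap: 0.0217
```

```bash
python3 - <<'E'
from h import *
a=shot('wrist','w6.png');s,p,R=cur();print(s['time_s'],p,s['force'],R.as_matrix())
F=np.array([.5795,-.189]);d=p[:2]-F;print('s',d@[.218,.976],'lat',d@[.976,-.218])
print([ (m['point'],m['conf']) for m in nets.mark_of('stop_face',a)])
m=nets.mark_of('stop_face',a)
if m: print(atz(a,m[0]['point'],.08))
E
```

```text
8.35 [ 0.5893 -0.1424  0.0635] [0.5914 0.9473 0.4574] [[ 0.2158  0.9764  0.0062]
 [ 0.9764 -0.2158  0.0004]
 [ 0.0018  0.006  -1.    ]]
s 0.04762492227400215 lat -0.0005491634165470449
[]
```

View pics/w6.png

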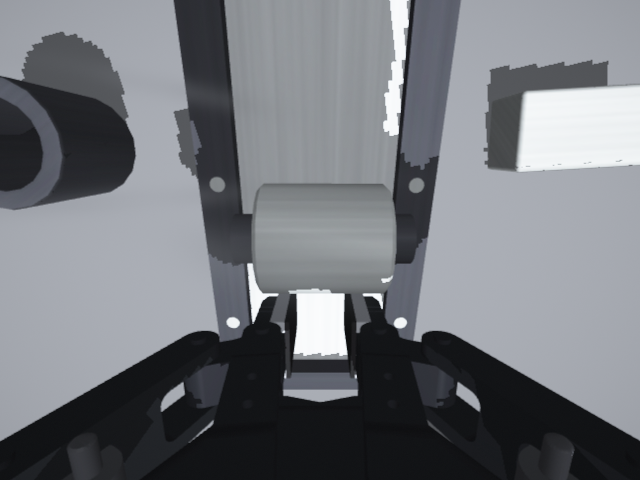

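The roller is at (325,237), square, and riding up with the fingers. I continue.

Call:
apply_moves:
  translation:
    - [0.005,0,-0.0007]
    - [0.01,0,-0.0014]
    - [0.015,0,-0.0021]
    - [0.02,0,-0.0028]
    - [0.025,0,-0.0035]
  angular:
    - [0,0,0]
    - [0,0,0]
    - [0,0,0]
    - [0,0,0]
    - [0,0,0]
  grip: [0.75,0.75,0.75,0.75,0.75]

```text
time_s: 9.07
tool_pos: [0.5945, -0.1181, 0.067]
orientation: [0.002, 0.78, 0.626, 0.002]
force: [-0.5, -1.6, 1.3]
finger_gap: 0.0213
```

Call:
apply_moves:
  translation:
    - [0.005,0,-0.0007]
    - [0.01,0,-0.0014]
    - [0.015,0,-0.0021]
    - [0.02,0,-0.0028]
    - [0.025,0,-0.0035]
  angular:
    - [0,0,0]
    - [0,0,0]
    - [0,0,0]
    - [0,0,0]
    - [0,0,0]
  grip: [0.75,0.75,0.75,0.75,0.75]

```text
time_s: 9.7
tool_pos: [0.6, -0.0934, 0.0705]
orientation: [0.002, 0.78, 0.626, 0.002]
force: [0.1, -1.6, 1.5]
finger_gap: 0.0213
```

```bash
python3 - <<'E'
from h import *
a=shot('wrist','w7.png');s,p,R=cur();print(s['time_s'],p,s['force'],R.as_matrix())
F=np.array([.5795,-.189]);d=p[:2]-F;print('s',d@[.218,.976],'lat',d@[.976,-.218])
b=shot('scene');i=b['image'][170:320,200:400];cv2.imwrite('pics/s7.png',cv2.resize(i,(800,600),interpolation=cv2.INTER_CUBIC)[:,:,::-1])
for x in(a,b):
  m=nets.mark_of('stop_face',x)
  if m: print(m[0],atz(x,m[0]['point'],.08))
E
```

```text
9.75 [ 0.6002 -0.0923  0.0705] [ 0.603  -0.2106 -0.2976] [[ 0.2149  0.9766  0.0059]
 [ 0.9766 -0.2149  0.001 ]
 [ 0.0023  0.0056 -1.    ]]
s 0.0988459043532948 lat -0.0008578629489052706
{'point': [314.7, 58.0], 'conf': 0.78} [ 0.6196 -0.0014  0.08  ]
{'point': [299.9, 247.9], 'conf': 0.95} [0.6229 0.0064 0.08  ]
```

View pics/w7.png

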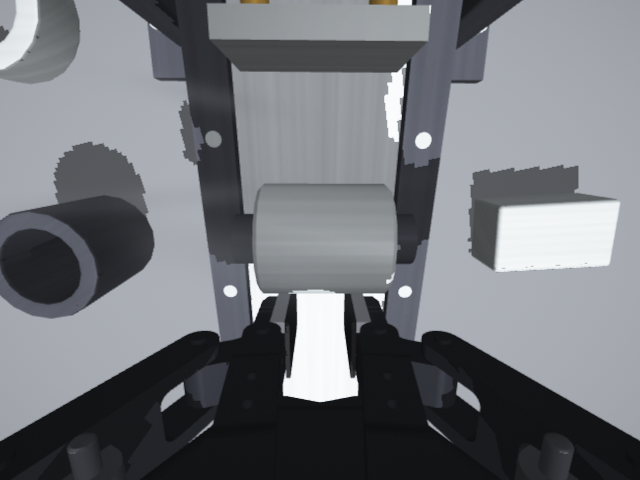

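View pics/s7.png

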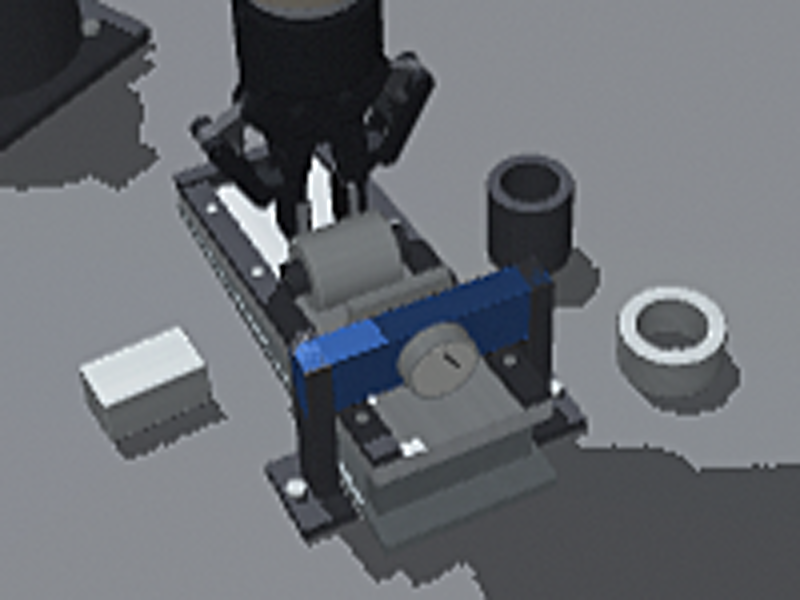

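The plate's near face shows at rows 40 (top edge) to 72 (bottom edge), with the roller square below it. I measure the remaining gap from those edges.

```bash
python3 - <<'E'
from h import *
a=shot('wrist');s,p,R=cur();u=np.array([.218,.976])
print(p,s['time_s'])
for uv,z in[((318,40),.098),((318,72),.062),((318,56),.08)]:
    P=atz(a,uv,z);print(P,'ahead of TCP',(P-p)[:2]@u)
# roller: top silhouette rows 184..293 ; fit centre distance ahead of TCP
for ds in(.028,.030,.033,.036):
    c=p+np.r_[u*ds,0];c[2]=.0237+.14*(.0988+ds)+.022
    th=np.linspace(0,2*np.pi,200);pts=[c+.022*np.r_[u*np.cos(t),np.sin(t)] for t in th]
    q=proj(a,pts);print(ds,q[:,1].min(),q[:,1].max())
E
```

```text
[ 0.5998 -0.0934  0.0704] 9.95
[ 0.6204 -0.0017  0.098 ] ahead of TCP 0.09404176289349148
[ 0.6203 -0.0016  0.062 ] ahead of TCP 0.09408549511297089
[ 0.6205 -0.0009  0.08  ] ahead of TCP 0.09479570202630225
0.028 196.31123777930483 307.20401543193105
0.03 191.2652720143228 302.8000036828505
0.033 183.5490398608964 296.1001859476922
0.036 175.6647044827239 289.3104881674259
```

Gap from roller to plate is about 39 mm, so roughly 45 mm more gives 6 mm of press. I go on, slowing towards the end.

Call:
apply_moves:
  translation:
    - [0.005,0,-0.0007]
    - [0.01,0,-0.0014]
    - [0.015,0,-0.0021]
    - [0.02,0,-0.0028]
    - [0.025,0,-0.0035]
  angular:
    - [0,0,0]
    - [0,0,0]
    - [0,0,0]
    - [0,0,0]
    - [0,0,0]
  grip: [0.75,0.75,0.75,0.75,0.75]

```text
time_s: 10.58
tool_pos: [0.6053, -0.0686, 0.074]
orientation: [0.002, 0.78, 0.626, 0.002]
force: [-0.5, -1.7, 0.5]
finger_gap: 0.0215
```

Call:
apply_moves:
  translation:
    - [0.004,0,-0.0006]
    - [0.007,0,-0.001]
    - [0.0095,0,-0.0013]
    - [0.0115,0,-0.0016]
    - [0.013,0,-0.0018]
  angular:
    - [0,0,0]
    - [0,0,0]
    - [0,0,0]
    - [0,0,0]
    - [0,0,0]
  grip: [0.75,0.75,0.75,0.75,0.75]

```text
time_s: 11.2
tool_pos: [0.608, -0.0559, 0.0758]
orientation: [0.002, 0.78, 0.626, 0.002]
force: [-0.3, -1.9, 0.5]
finger_gap: 0.0217
```

```bash
python3 - <<'E'
from h import *
u=np.array([.218,.976]);p0=np.array([.5998,-.0934])
f=[];S=[]
for i in range(8):
    a=shot('wrist','w8.png' if i==7 else None);s,p,R=cur();f.append(s['force']);S.append((p[:2]-p0)@u)
print(s['time_s'],p,R.as_matrix());f=np.array(f);print(S,f[:,:2]@u,f.mean(0))
b=shot('scene');i=b['image'][170:320,200:400];cv2.imwrite('pics/s8.png',cv2.resize(i,(800,600),interpolation=cv2.INTER_CUBIC)[:,:,::-1])
E
```

```text
11.6 [ 0.608  -0.0559  0.0757] [[ 0.2154  0.9765  0.0055]
 [ 0.9765 -0.2154  0.0008]
 [ 0.002   0.0052 -1.    ]]
[np.float64(0.03865515077153359), np.float64(0.038630428960175336), np.float64(0.03852945136089958), np.float64(0.03852342090709703), np.float64(0.03851420697423188), np.float64(0.03850090890162239), np.float64(0.03849334428751628), np.float64(0.038428965124003844)] [-0.7365 -1.0759 -0.6075 -0.7073 -0.6321 -0.9979  0.0833 -0.3369] [ 0.1415 -0.6733  0.2709]
```

View pics/w8.png

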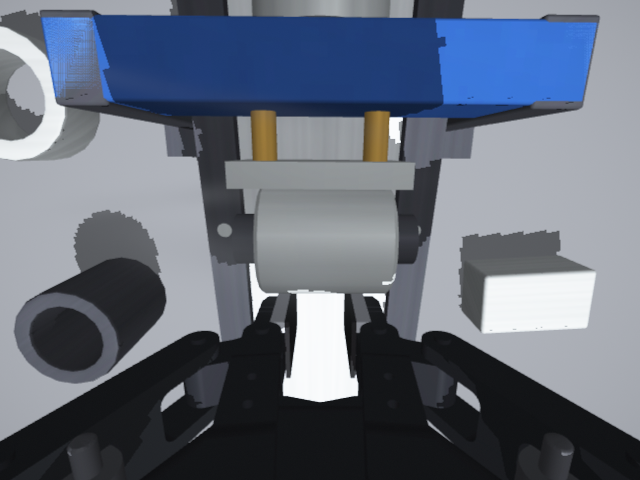

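View pics/s8.png

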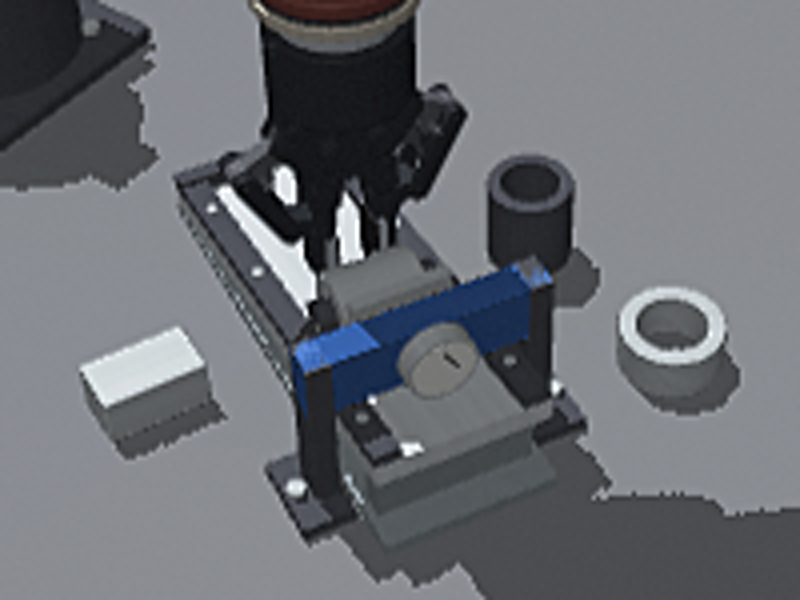

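The roller is about at the plate: force is about 0.7 N, gravity only. The plate's back edge is at row 162 and the crossbar at row 112. Now I press in 6.5 mm.

Call:
apply_moves:
  translation:
    - [0.0015,0,-0.0002]
    - [0.003,0,-0.0004]
    - [0.0045,0,-0.0006]
    - [0.006,0,-0.0008]
    - [0.007,0,-0.001]
  angular:
    - [0,0,0]
    - [0,0,0]
    - [0,0,0]
    - [0,0,0]
    - [0,0,0]
  grip: [0.75,0.75,0.75,0.75,0.75]

```text
time_s: 12.28
tool_pos: [0.6093, -0.0505, 0.077]
orientation: [0.002, 0.78, 0.626, 0.002]
force: [-2.2, -6.6, 3.9]
finger_gap: 0.0214
```

```bash
python3 - <<'E'
from h import *
u=np.array([.218,.976]);p0=np.array([.5998,-.0934])
f=[];S=[]
for i in range(12):
    a=shot('wrist','w9.png' if i==11 else None);s,p,R=cur();f.append(s['force']);S.append((p[:2]-p0)@u)
print(s['time_s'],p);f=np.array(f);print(np.array(S),f[:,:2]@u,f.mean(0),(f[:,:2]@u).mean())
def fit(rows,z):
    for r in rows:
        P=atz(a,(318,r),z);print(r,P,(P[:2]-p0)@u)
print('cam top-plate near edge row->s'); fit((185,188,191),.098)
E
```

```text
12.875 [ 0.6094 -0.0505  0.077 ]
[0.044  0.044  0.044  0.0439 0.044  0.044  0.044  0.044  0.044  0.044
 0.044  0.044 ] [-5.8789 -5.939  -6.0709 -6.2279 -5.9273 -5.9218 -6.3306 -6.9045 -6.1473
 -6.6682 -5.6384 -5.7551] [-1.5754 -5.916   3.3984] -6.117498909193986
cam top-plate near edge row->s
185 [0.6219 0.0049 0.098 ] 0.1007848589430447
188 [0.6217 0.004  0.098 ] 0.09988984267236227
191 [0.6215 0.0032 0.098 ] 0.09899072512606903
```

View pics/w9.png

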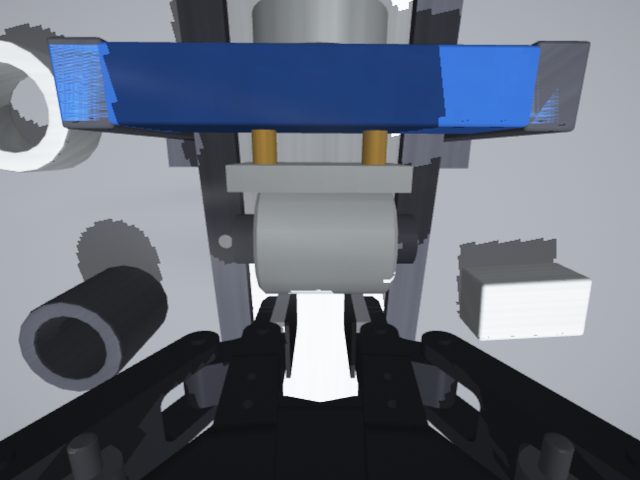

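The plate is in about 5 mm: its near edge has moved from s=94 mm to about 99 mm, and the TCP has gone 5.4 mm past touch. The push is 6 N and the roller is square. I add about a millimetre, allowing for the arm's give.

Call:
apply_moves:
  translation:
    - [0.0018,0,0]
    - [0.0022,0,0]
    - [0.0026,0,0]
    - [0.0026,0,0]
  angular:
    - [0,0,0]
    - [0,0,0]
    - [0,0,0]
    - [0,0,0]
  grip: [0.75,0.75,0.75,0.75]

```text
time_s: 13.38
tool_pos: [0.6096, -0.0496, 0.0773]
orientation: [0.002, 0.78, 0.625, 0.001]
force: [-3.1, -5.9, 4.4]
finger_gap: 0.0215
```

```bash
python3 - <<'E'
from h import *
u=np.array([.218,.976]);p0=np.array([.5998,-.0934])
f=[];S=[]
for i in range(12):
    a=shot('wrist','w10.png' if i==11 else None);s,p,R=cur();f.append(s['force']);S.append((p[:2]-p0)@u)
print(s['time_s'],p);f=np.array(f);print(np.array(S),f.mean(0),(f[:,:2]@u))
for r in (188,191,194,197):
    P=atz(a,(318,r),.098);print(r,(P[:2]-p0)@u)
for r in (125,130,135,140):
    P=atz(a,(318,r),.07);print('bar',r,(P[:2]-p0)@u)
q=[]
for ds in(.030,.033,.036):
  for h in(.020,.022,.025):
    c=p+np.r_[u*ds,0];c[2]=.0237+.14*(.0988+S[-1]+ds)+h
    q=proj(a,[c+.022*np.r_[u*np.cos(t),np.sin(t)] for t in np.linspace(0,6.283,200)]);print(ds,h,q[:,1].min(),q[:,1].max())
b=shot('scene');i=b['image'][170:320,200:400];cv2.imwrite('pics/s10.png',cv2.resize(i,(800,600),interpolation=cv2.INTER_CUBIC)[:,:,::-1])
E
```

```text
13.975 [ 0.6096 -0.0496  0.0772]
[0.0448 0.0449 0.0448 0.0449 0.0448 0.0449 0.0449 0.0448 0.0449 0.0449
 0.0448 0.0449] [-2.3548 -6.5865  3.4695] [-6.9993 -7.2406 -6.6053 -7.0299 -7.0459 -6.9449 -6.3096 -6.1498 -7.8259
 -6.643  -7.2701 -7.2374]
188 0.10078181357574463
191 0.09988135789813773
194 0.09897674110377712
197 0.09806793428231299
bar 125 0.12074948244780326
bar 130 0.11901445662885823
bar 135 0.11726664869537493
bar 140 0.11550591687438688
0.03 0.02 189.83027138033862 299.4251778741166
0.03 0.022 190.3862274835501 301.56136957881944
0.03 0.025 191.2499711971878 304.8838133548373
0.033 0.02 182.23864520542278 292.8361912140199
0.033 0.022 182.6888450215717 294.88767181869315
0.033 0.025 183.38933587069653 298.09182888083893
0.036 0.02 174.4821188382203 286.1550597469821
0.036 0.022 174.82397896897572 288.12495169503165
0.036 0.025 175.3561805304006 291.1901907819078
```

View pics/w10.png

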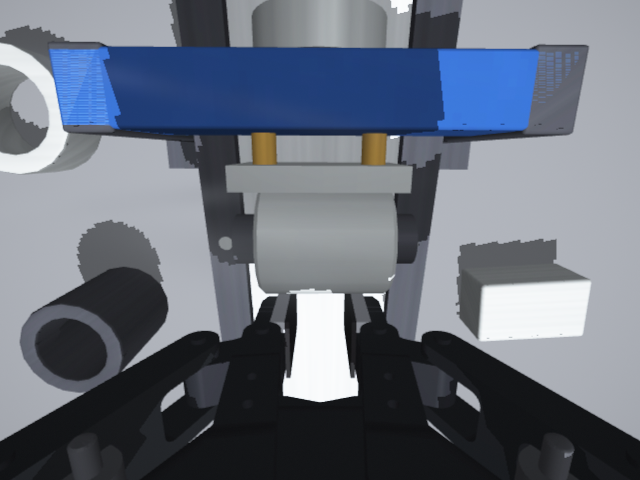

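View pics/s10.png

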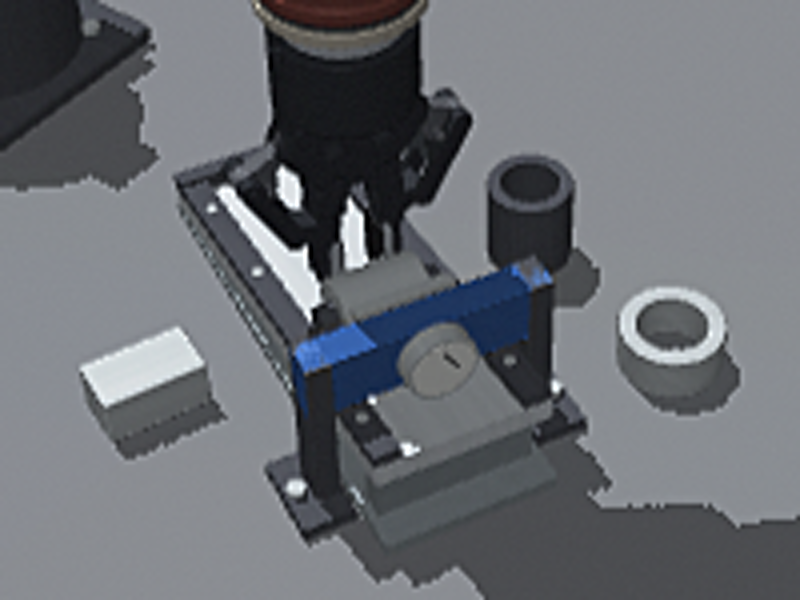

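The press now measures about 5–5.5 mm by plate edge, crossbar gap and TCP travel. The push is steady at about 7 N, the roller is square on the ramp and everything is still. I hand in.

```bash
python3 - <<'E'
from h import *
print(bot.sign_off()); print(readout.state()['time_s'])
E
```

```text
the job is handed in; nothing more can be done
None
the job is handed in; nothing more can be done
```

I pushed the roller up the ramp with the part-closed fingertips (21 mm apart) and handed in with it held against the stop. It reached the plate at about 11 s without running back, and I handed in at about 14 s. The judge reported no verdict.

**Press:** about 5 to 5.5 mm, from the shift of the plate's edge and the plate-to-crossbar gap in the wrist picture. The arm's travel past touch gave slightly more, about 6 mm. This is just under half travel and well above the 3 mm needed.

**Push:** steady at about 7 N, with the arm still to 0.1 mm over the last 0.6 s. This disagrees with the roughly 3.3 N expected from spring and gravity. I put the difference down to friction, with about 3.5 N of upward force on the fingers, but did not confirm it.

**Roller:** square to the ramp in the last wrist picture. Its outline fits a centre about 20 to 22 mm off the surface.

**Other things:** the fingers stayed clear of the stop. The sleeves and gauge block stood where they were in the last scene picture. I did not check the other bystanders at the end, but nothing was touched on the way.

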